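Turn up the guarded mixer dial and ease the sprung cover shut

TASK

On the bench mixer, flip up the spring-loaded cover until it stays open by itself, turn the dial beneath it clockwise (seen from above) as far as it goes, then bring the cover back down slowly, holding it all the way until it is fully shut, and let go. Never let the cover snap shut, and leave the other things on the bench where they stand.

Things in the scene. Friction and masses are not known exactly. Their poses are not given: they have to be found in the camera images.
- mixer: The mixer, a heavy fixed machine. Origin on the bench straight below the hinge line; x to its rear, y to its left, z up. Low grey console at x -165 to 0 mm (robot's side), 200 wide, 50 high; white rear deck at x 0 to 190, 260 wide, 95 high, carrying a round black platform 24 mm high, centred at x 125.
- cover_hinge (a point): Middle of the hinge line of the mixer's cover, 100 mm above the bench, fixed to the mixer. Axes: x to the mixer's rear, y along the hinge line, z up.
- cover_handle (a point): Centre of the cover's handle: an upright aluminium disc, 36 mm across, 14 mm thick, flat faces to left and right, on a 12 mm wide neck at the middle of the free edge. 172 mm from the hinge line; when shut, level with it and towards the robot, just past the console's front. Pinch it from above across its faces; it may pivot between the fingers as the cover swings. y along the hinge line.
- cover (a joint): Cover angle: 0 shut (level), grows as the free edge (robot's side) lifts up and over to the rear; 1.9 rad open stop, leaning back. Clear window in an aluminium frame, 135 x 130 x 14 mm, 0.25 kg. Over-centre spring: below about 1.35 rad it pulls the cover shut (about 3 N at the handle when nearly shut) and it snaps if let go; beyond that it pushes it open and holds it open.
- dial_grip (a point): Centre of the grip bar of the black dial on the console under the cover: a bar 60 mm long, 14 mm wide, 26 mm high (this point is half-way up, 72 mm above the bench), on a flat round disc 66 mm across. The dial's axis is vertical through this point, 80 mm in front of the hinge line. Axes turn with the dial: x along the bar towards the white pointer line, z up.
- dial (a joint): Dial angle: grows clockwise seen from above; starts at 0 to 0.35 and ends at a hard stop at 1.3 rad. At 0.65 the bar lies square to the hinge line with the pointer to the rear. It stays where it is left; takes about 0.05 N m.
- tube_rack: Bystander: blue rack with capped tubes, 90 x 200 mm, 115 mm high; origin under its centre. Leave alone.
- tip_box_tall: Bystander: teal box with clear lid, 120 x 85 mm, 97 mm high; origin under its centre. Leave alone.
- tip_box_low: Bystander: dark red box with clear lid, 120 x 85 mm, 80 mm high; origin under its centre. Leave alone.
- reagent_bottle: Bystander: glass bottle, 80 mm across, 150 mm high; origin under its centre. Leave alone.
- beaker: Bystander: yellow open beaker, 90 mm across, 120 mm high; origin under its centre. Leave alone.
- calculator: Bystander: grey desk calculator, 135 x 75 mm, 13 mm high; origin under its centre. Leave alone.
- marker: Bystander: grey marker pen, 135 x 14 mm, 14 mm high, lying on the bench; origin under its centre. Leave alone.

How it is judged:
By the outcome, as a careful person would: the job done as asked, in the order asked, and still so for the second after the job is handed in, with the robot touching nothing.
It also fails if it takes over 67 s, if anything falls off the work surface, if the arm or the gripper's body presses on something with over 40 N, if the wrist force passes 120 N, or if a joint passes its speed limit or range.

ROBOT

A 7-joint arm with a two-finger parallel gripper is mounted at the origin on the work surface. World frame = base frame: x ahead of the robot, y to its left, z up, the work surface at z = 0. Lengths are in m, angles in degrees, forces in N, time in s.
With the tool pointing down it reaches from about 0.425 to 0.875 m from the base axis. Payload 4.7 kg.
Tool frame: the origin (TCP) lies between the finger pads; the fingertips stand 8 mm ahead of it and the grasp point (between the pads) lies 11 mm behind it; x points along the fingers, z is the direction in which the jaws open and shut, and the axes are right-handed (so a half turn about x gives the same grasp; the last joint's range is limited). The gripper opens to 87 mm and grips with 3 to 60 N. Pads are 19 mm wide; open, the fingers measure 117 mm over their backs; the gripper's body (75 mm by 190 mm) begins 51 mm behind the grasp point.
Start: joints at [-69.265, 18.392, -4.016, 83.108, 1.295, 78.541, -3.26], TCP at [0.222, 0.611, 0.231] pointing down, gripper open.
Joint ranges: [-163.93, 163.93], [-17.29, 119.83], [-79.2, 71.16], [3.27, 140.29], [-89.18, 269.18], [5.43, 117.66], [-154.24, 154.24]. Speed limits (degrees/s): [147.25, 147.25, 180, 180, 180, 180, 180].

INTERFACE

Orientations are given as [roll, pitch, yaw] about the fixed x, y, z axes, in that order (R = Rz(yaw) Ry(pitch) Rx(roll)).
In Python, from cell import telemetry, vision, sign_off gives the robot as it stands. The module is installed in compiled form; this text tells all that it offers.
- The arm moves only by the tool drive_tool, never from a script. Its arguments are lists of equal length, an entry for each row: "offset": the shift along the tool's x, y, z in m, a list of three; "angular": the turn, a rotation vector about the tool's x, y, z in rad, a list of three. A call has 1 to 10 rows; each row is the pose to reach, as a shift and turn from the pose measured when the call began, along the tool's axes at that moment; what a row does not reach only later rows make up. A row lasts 1/8 s, in which the tool goes at most 62.5 mm and 10.7 degrees, less where a joint would pass 70% of its speed; a pose out of reach is approached as far as the arm can. A call with a gripper value outside its range is refused whole. "fingers" is the closure, from -1 (fully open) to 1 (shut), set as the call begins (left out, the last holds). The fingers move at their own pace and stop on an object; "squeeze" is the grip in N (left out, the last holds). Time passes only in rows, so rows that repeat a pose let the fingers close. It gives the time, the measured TCP pose, the force and the opening at its end, in the units of the state.
- telemetry.get_obs(): the state, without advancing time (a new reading comes with each control period).
- vision.read_camera(name): name is "scene" or "side" or "wrist"; returns a dict with "pixels" (420x560x3 uint8, red, green, blue), "intrinsics" (3x3 intrinsics, pixels), "distortion" ([k1, k2, p1, p2, k3] as OpenCV has them; the pictures are not rectified), "world_from_camera" (4x4, takes a point from camera to world coordinates); the wrist camera has in their place "T_tool_cam" (4x4, takes a point from camera to tool coordinates, whose origin is the TCP and whose axes are the tool frame's). Camera axes: x right, y up, looking along -z (the intrinsics and any distortion apply to the point x, -y, -z); pixel columns grow to the right and rows downward; lengths in m; the calibration is good to about 2 mm. A picture is of the moment at which its call begins: read the wrist's pose just before it. There is no depth.
- sign_off(): hands the job in, once; it reports no verdict.
The state is a dict: "time_s": time; "qpos": joint angles; "joint_velocities": joint speeds; "effort": joint torques, N m; "tool_pos": TCP position; "tool_rot": TCP orientation; "force": force on the tool from outside, world axes, zero at the start; "wrist_torque": the same for the moment, N m; "grip_width": finger opening in m.
Only numpy, scipy, OpenCV 4.12 (cv2) and the standard library are available. Lean on these libraries where they do the work, as an engineer would, in place of code of your own. Each camera call takes 0.05 s, during which the arm holds its last target.

## Working session

There is one attempt and no reset: what is moved stays moved. The work goes in short steps, Python scripts to look and compute and a tool call to move; the robot and the scene stay as the last step left them, time stands still between calls to the robot, and variables do not carry over. Pictures are saved under pics/ and viewed, and the job is handed in when it is done.

Besides the shell and the picture viewer there is one more tool, called after "Emit:" by a JSON object that holds its "fn" and its "kwargs", one argument or row to a line. drive_tool: Moves the arm, as the interface text tells. Its arguments: {"type":"object","properties":{"offset":{"type":"array"},"angular":{"type":"array"},"fingers":{"type":"number"},"squeeze":{"type":"number"}},"required":["offset","angular"]}

```bash
mkdir -p pics; python3 - <<'E'
from cell import telemetry, vision
import cv2,numpy as np
o=telemetry.get_obs();print(o)
for n in ["scene","side","wrist"]:
    c=vision.read_camera(n)
    cv2.imwrite(f"pics/{n}0.png",c["pixels"][:,:,::-1])
    np.savez(f"{n}0.npz",**c)
    print(n,{k:np.round(v,4).tolist() for k,v in c.items() if k!="pixels"})
E
```

```text
{'time_s': 0.0, 'qpos': array([-69.26426748,  18.4413336 ,  -4.01428151,  83.17493628,
         1.29588056,  78.53912908,  -3.2625895 ]), 'joint_velocities': array([-0.00524395,  0.02901702, -0.01384856, -0.03929624,  0.07129653,
       -0.03692375, -0.10958354]), 'effort': array([ 1.13507388e-04, -4.91283917e+01, -4.03621774e-01, -3.12523842e+01,
       -6.37484458e-02,  4.39285592e-02,  1.85033882e-04]), 'tool_pos': array([0.22142812, 0.61055855, 0.22943524]), 'tool_rot': array([-176.41425576,   89.88967   , -106.34383762]), 'force': array([-0.12943237, -0.221716  ,  0.22548368]), 'wrist_torque': array([ 0.01567889, -0.04996615, -0.00121159]), 'grip_width': 0.08712815835746193}
scene {'intrinsics': [[386.7399, 0.0, 274.0088], [0.0, 386.7399, 209.9563], [0.0, 0.0, 1.0]], 'distortion': [-0.0769, 0.0, 0.0, 0.0, 0.0], 'world_from_camera': [[-0.8583, -0.3552, 0.3704, 0.8564], [0.5132, -0.5934, 0.6201, 0.4823], [-0.0004, 0.7223, 0.6916, 0.6635], [0.0, 0.0, 0.0, 1.0]]}
side {'intrinsics': [[383.2534, 0.0, 281.4398], [0.0, 383.2534, 206.2749], [0.0, 0.0, 1.0]], 'distortion': [-0.0829, 0.0, 0.0, 0.0, 0.0], 'world_from_camera': [[0.9631, 0.1971, -0.1833, 0.4441], [-0.2686, 0.7489, -0.6058, -0.4965], [0.0179, 0.6327, 0.7742, 0.6731], [0.0, 0.0, 0.0, 1.0]]}
wrist {'intrinsics': [[320.5534, 0.0, 282.5046], [0.0, 320.5534, 202.0176], [0.0, 0.0, 1.0]], 'distortion': [0.0257, 0.0, 0.0, 0.0, 0.0], 'T_tool_cam': [[-0.0005, 0.2732, -0.962, -0.1527], [-0.0001, 0.962, 0.2732, 0.0751], [1.0, 0.0002, -0.0005, 0.0003], [0.0, 0.0, 0.0, 1.0]]}
```

View pics/scene0.png

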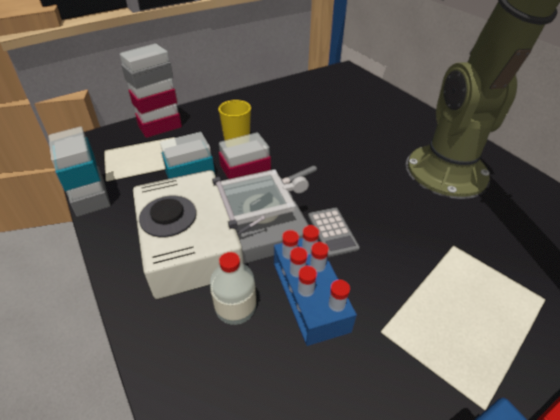

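View pics/side0.png

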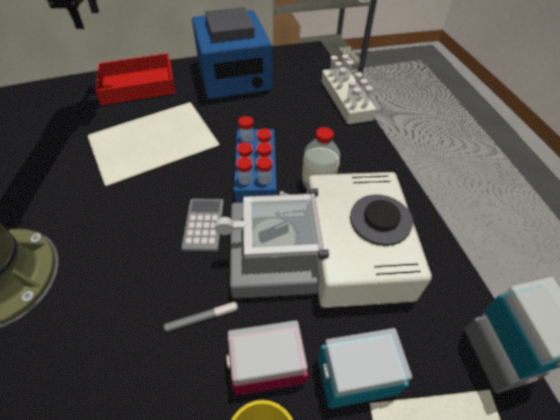

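View pics/wrist0.png

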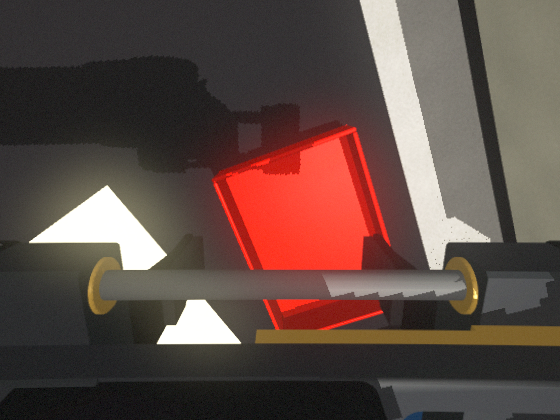

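```bash
python3 - <<'E'
import cv2
a=cv2.imread("pics/scene0.png")[150:300,120:320]; b=cv2.imread("pics/side0.png")[160:310,170:440]
cv2.imwrite("pics/scene0z.png",cv2.resize(a,None,fx=4,fy=4,interpolation=cv2.INTER_CUBIC))
cv2.imwrite("pics/side0z.png",cv2.resize(b,None,fx=2.9,fy=2.9,interpolation=cv2.INTER_CUBIC))
E
```

```text
(no output)
```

View pics/scene0z.png

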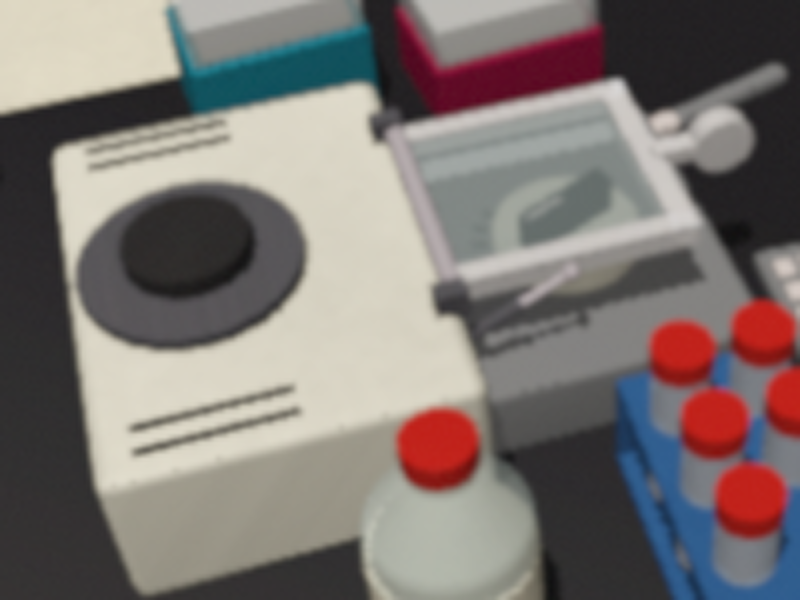

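View pics/side0z.png

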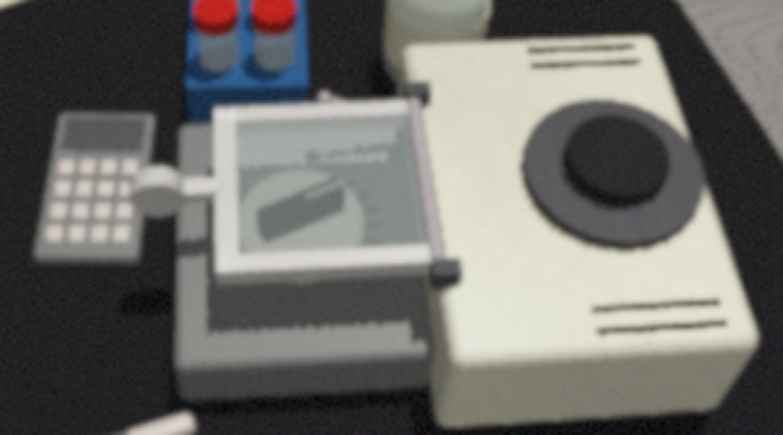

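```bash
cat > h.py <<'E'
import numpy as np, cv2
def cam(f):
    return dict(np.load(f))
def ray(c,px,T=None):
    p=cv2.undistortPoints(np.array([[px]],float),c["intrinsics"],c["distortion"])[0,0]
    T=c["world_from_camera"] if T is None else T
    d=T[:3,:3]@np.array([p[0],-p[1],-1]); return T[:3,3],d/np.linalg.norm(d)
def onz(r,z): return r[0]+r[1]*(z-r[0][2])/r[1][2]
def tri(*rs):
    A=sum(np.eye(3)-np.outer(d,d) for o,d in rs); b=sum((np.eye(3)-np.outer(d,d))@o for o,d in rs)
    p=np.linalg.solve(A,b); return p,[np.linalg.norm(np.cross(p-o,d)) for o,d in rs]
def proj(c,P,T=None):
    T=c["world_from_camera"] if T is None else T
    q=(np.asarray(P,float)-T[:3,3])@T[:3,:3]; q=q*[1,-1,-1]
    return cv2.projectPoints(q.reshape(-1,1,3),np.zeros(3),np.zeros(3),c["intrinsics"],c["distortion"])[0][:,0]
E
python3 - <<'E'
from h import *
np.set_printoptions(precision=4,suppress=True)
s=cam("scene0.npz");d=cam("side0.npz")
S=lambda x,y:ray(s,(119.9+x/4,149.9+y/4)); D=lambda x,y:ray(d,(169.8+x/2.9,159.8+y/2.9))
for n,a,b in [("hR",(385,122),(445,270)),("hL",(450,295),(418,92)),("handle",(722,140),(157,190)),("plat",(187,240),(616,158))]:
    print(n,*tri(S(*a),D(*b)),onz(S(*a),.1),onz(D(*b),.1))
# deck corners z=.095
for n,a in [("RR",(60,150)),("LR",(100,490)),("FR",(372,90)),("FL",(480,390))]: print(n,onz(S(*a),.095))
for n,a in [("LR",(655,40)),("RR",(750,340)),("FR",(445,360)),("FL",(405,40))]: print("D",n,onz(D(*a),.095))
E
```

```text
hR [ 0.6206 -0.1712  0.1039] [np.float64(0.0008578378471526435), np.float64(0.0008578378471526632)] [ 0.6182 -0.1753  0.1   ] [ 0.6227 -0.1692  0.1   ]
hL [ 0.6504 -0.0298  0.103 ] [np.float64(0.0015721282007996344), np.float64(0.0015721282007995323)] [ 0.6479 -0.0318  0.1   ] [ 0.6529 -0.028   0.1   ]
handle [ 0.4629 -0.0634  0.0994] [np.float64(0.0018274808546403032), np.float64(0.001827480854640284)] [ 0.4613 -0.0626  0.1   ] [ 0.4645 -0.0649  0.1   ]
plat [ 0.7532 -0.1255  0.1137] [np.float64(0.0009517181620491404), np.float64(0.0009517181620492545)] [ 0.7498 -0.14    0.1   ] [ 0.7618 -0.1166  0.1   ]
RR [ 0.7869 -0.2551  0.095 ]
LR [ 0.8404 -0.0069  0.095 ]
FR [ 0.6102 -0.2125  0.095 ]
FL [0.6622 0.0285 0.095 ]
D LR [ 0.8403 -0.0196  0.095 ]
D RR [ 0.7845 -0.2612  0.095 ]
D FR [ 0.6037 -0.2246  0.095 ]
D FL [0.6618 0.0262 0.095 ]
```

```bash
cat >> h.py <<'E'
from scipy.spatial.transform import Rotation as R
YAW=-12.2
def Rt(rot): return R.from_euler("xyz",rot,degrees=True)
mx=np.array([np.cos(np.radians(YAW)),np.sin(np.radians(YAW)),0]);my=np.array([-mx[1],mx[0],0])
H=np.array([.635,-.099,.1])
def Tm(p,R0): 
    T=np.eye(4);T[:3,:3]=R0.as_matrix();T[:3,3]=p;return T
def cmd(o,P,Rg):
    R0=Rt(o["tool_rot"]); return R0.inv().apply(np.asarray(P)-o["tool_pos"]),(R0.inv()*Rg).as_rotvec()
def Rtool(x,z):
    x=np.array(x,float);x/=np.linalg.norm(x);z=np.array(z,float);z-=x*(z@x);z/=np.linalg.norm(z)
    return R.from_matrix(np.stack([x,np.cross(z,x),z],1))
E
python3 - <<'E'
from h import *
from cell import telemetry
np.set_printoptions(precision=4,suppress=True)
o=telemetry.get_obs();print(Rt(o["tool_rot"]).as_matrix(),o["qpos"])
for s in (1,-1):
    Rg=Rtool([0,0,-1],s*my); print(s,cmd(o,[.4655,-.064,.25],Rg),Rg.as_matrix())
E
```

```text
[[-0.0004 -0.9402  0.3407]
 [-0.0013  0.3407  0.9402]
 [-1.     -0.     -0.0014]] [-69.2663  18.427   -4.0178  83.1591   1.2933  78.5399  -3.2601]
1 (array([-0.0195, -0.4594, -0.5512]), array([-0.1348, -0.0014, -0.    ])) [[ 0.     -0.9774  0.2113]
 [ 0.      0.2113  0.9774]
 [-1.      0.      0.    ]]
-1 (array([-0.0195, -0.4594, -0.5512]), array([ 3.0068, -0.0001,  0.0021])) [[ 0.      0.9774 -0.2113]
 [ 0.     -0.2113 -0.9774]
 [-1.      0.     -0.    ]]
```

Emit:
{"fn": "drive_tool", "kwargs": {
  "offset": [
    [-0.02, -0.056, -0.038],
    [-0.03, -0.113, -0.076],
    [-0.03, -0.169, -0.114],
    [-0.03, -0.226, -0.152],
    [-0.03, -0.282, -0.19],
    [-0.03, -0.338, -0.228],
    [-0.03, -0.338, -0.228],
    [-0.03, -0.338, -0.228]
  ],
  "angular": [
    [0, 0, 0],
    [0, 0, 0],
    [0, 0, 0],
    [0, 0, 0],
    [0, 0, 0],
    [0, 0, 0],
    [0, 0, 0],
    [0, 0, 0]
  ],
  "fingers": -1,
  "squeeze": 20
}}

```text
time_s: 1.15
tool_pos: [0.4636, 0.2775, 0.26]
tool_rot: [-158.2, 89.9, -88.5]
force: [0.6, 1.3, -0.7]
grip_width: 0.0876
```

```bash
cat >> h.py <<'E'
np.set_printoptions(precision=4,suppress=True)
def show(*targets):
    from cell import telemetry
    o=telemetry.get_obs()
    print(o["time_s"],o["tool_pos"],o["tool_rot"],"F",o["force"],"w",o["grip_width"],"q",o["qpos"])
    for P,Rg in targets: print("cmd",*cmd(o,P,Rg))
    return o
E
python3 -c "
from h import *
show(([.4655,-.064,.25],Rtool([0,0,-1],my)))"
```

```text
1.15 [0.4636 0.2775 0.26  ] [-158.1942   89.8611  -88.5203] F [ 0.6093  1.2927 -0.7253] w 0.08757539740486753 q [-44.6562   4.1384  11.4887  96.6762  -0.7178  79.3418  36.6109]
cmd [ 0.0108 -0.1204 -0.3195] [-0.1418 -0.0023  0.0007]
```

Emit:
{"fn": "drive_tool", "kwargs": {
  "offset": [
    [0.002, -0.02, -0.053],
    [0.004, -0.04, -0.106],
    [0.006, -0.06, -0.16],
    [0.008, -0.08, -0.213],
    [0.01, -0.1, -0.266],
    [0.011, -0.12, -0.32],
    [0.011, -0.12, -0.32],
    [0.011, -0.12, -0.32]
  ],
  "angular": [
    [0, 0, 0],
    [-0.03, 0, 0],
    [-0.06, 0, 0],
    [-0.09, 0, 0],
    [-0.12, 0, 0],
    [-0.142, -0.002, 0],
    [-0.142, -0.002, 0],
    [-0.142, -0.002, 0]
  ]
}}

```text
time_s: 2.15
tool_pos: [0.465, -0.0626, 0.2497]
tool_rot: [-35.7, 90.0, 42.2]
force: [-0.2, 0.4, 0.2]
grip_width: 0.0871
```

```bash
cat >> h.py <<'E'
def wrist(tag):
    from cell import telemetry,vision
    o=telemetry.get_obs(); c=vision.read_camera("wrist")
    c["world_from_camera"]=Tm(o["tool_pos"],Rt(o["tool_rot"]))@c["T_tool_cam"]
    np.savez(tag+".npz",**c); cv2.imwrite(f"pics/{tag}.png",c["pixels"][:,:,::-1]); return c
E
python3 -c "
from h import *
show(([.4655,-.064,.25],Rtool([0,0,-1],my)))
c=wrist('w1'); print(proj(c,[H-.172*mx,H,H+.07*my,H-.07*my]))"
```

```text
2.15 [ 0.465  -0.0626  0.2497] [-35.7065  89.9679  42.1965] F [-0.1813  0.3508  0.1675] w 0.08712624387965251 q [-27.8631  -6.153   30.3091 106.984    3.1433  78.3273  79.5697]
cmd [-0.0003 -0.0008 -0.0013] [0.0018 0.0005 0.0003]
[[282.2401 193.1055]
 [282.0035 342.689 ]
 [344.8617 342.8837]
 [219.113  342.7684]]
```

View pics/w1.png

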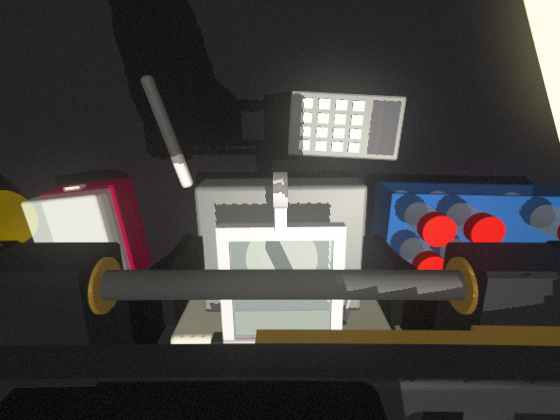

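```bash
python3 -c "
from h import *
show(([.466,-.064,.089],Rtool([0,0,-1],my)))"
```

```text
2.2 [ 0.465  -0.0621  0.2497] [-55.0773  89.9826  22.9016] F [0.4059 0.7761 0.8439] w 0.08709614557681013 q [-27.8886  -6.1449  30.2698 106.9853   3.1508  78.3284  79.5794]
cmd [ 0.1607 -0.0013 -0.0017] [0.0031 0.0002 0.0002]
```

Emit:
{"fn": "drive_tool", "kwargs": {
  "offset": [
    [0.05, -0.001, -0.002],
    [0.1, -0.001, -0.002],
    [0.13, -0.001, -0.002],
    [0.15, -0.001, -0.002],
    [0.161, -0.001, -0.002],
    [0.161, -0.001, -0.002],
    [0.161, -0.001, -0.002]
  ],
  "angular": [
    [0.003, 0, 0],
    [0.003, 0, 0],
    [0.003, 0, 0],
    [0.003, 0, 0],
    [0.003, 0, 0],
    [0.003, 0, 0],
    [0.003, 0, 0]
  ]
}}

```text
time_s: 3.08
tool_pos: [0.4665, -0.0639, 0.0895]
tool_rot: [-71.0, 89.9, 6.9]
force: [-0.4, 0.7, 0.6]
grip_width: 0.0873
```

Emit:
{"fn": "drive_tool", "kwargs": {
  "offset": [
    [0, 0, 0],
    [0, 0, 0],
    [0, 0, 0],
    [0, 0, 0],
    [0, 0, 0],
    [0, 0, 0],
    [0, 0, 0],
    [0, 0, 0]
  ],
  "angular": [
    [0, 0, 0],
    [0, 0, 0],
    [0, 0, 0],
    [0, 0, 0],
    [0, 0, 0],
    [0, 0, 0],
    [0, 0, 0],
    [0, 0, 0]
  ],
  "fingers": 1,
  "squeeze": 20
}}

```text
time_s: 4.08
tool_pos: [0.4662, -0.0647, 0.0895]
tool_rot: [-124.0, 89.9, -46.1]
force: [-1.3, -9.1, 1.8]
grip_width: 0.0152
```

```bash
python3 -c "
from h import *
show()
wrist('w2')"
```

```text
4.075 [ 0.4662 -0.0647  0.0895] [-124.0024   89.8948  -46.1288] F [-1.2642 -9.0816  1.7526] w 0.015171042196420372 q [-26.7373   3.3716  32.4646 118.4851  -2.0395  58.6053  84.6163]
```

View pics/w2.png

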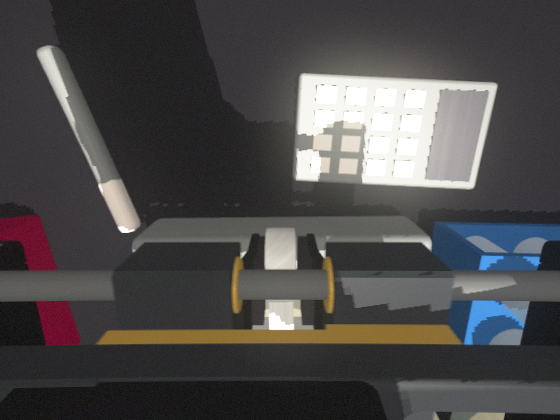

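Emit:
{"fn": "drive_tool", "kwargs": {
  "offset": [
    [-0.0086, -0.0002, -0.001],
    [-0.0172, -0.0009, -0.001],
    [-0.0257, -0.002, -0.001],
    [-0.0342, -0.0034, -0.001],
    [-0.0426, -0.0054, -0.001],
    [-0.0508, -0.0077, -0.001],
    [-0.059, -0.0104, -0.001],
    [-0.067, -0.0136, -0.001],
    [-0.0825, -0.0211, -0.001],
    [-0.0825, -0.0211, -0.001]
  ],
  "angular": [
    [0, 0, 0],
    [0, 0, 0],
    [0, 0, 0],
    [0, 0, 0],
    [0, 0, 0],
    [0, 0, 0],
    [0, 0, 0],
    [0, 0, 0],
    [0, 0, 0],
    [0, 0, 0]
  ]
}}

```text
time_s: 5.38
tool_pos: [0.486, -0.0694, 0.1732]
tool_rot: [93.0, 90.0, 170.9]
force: [-3.7, 4.7, -0.3]
grip_width: 0.0137
```

```bash
cat >> h.py <<'E'
def th(o):
    v=o["tool_pos"]-.011*Rt(o["tool_rot"]).as_matrix()[:,0]-H
    return np.arctan2(v[2],-v@mx),np.hypot(v[2],v@mx),v@my
E
python3 - <<'E'
from h import *
from cell import vision
o=show(); print(th(o))
for n in ["side"]:
    c=vision.read_camera(n); cv2.imwrite(f"pics/{n}1.png",c["pixels"][:,:,::-1])
E
```

```text
5.375 [ 0.486  -0.0694  0.1732] [ 92.9822  89.962  170.8682] F [-3.6717  4.6671 -0.2718] w 0.013678686177376333 q [-27.0259   0.4464  32.4851 110.5724  -0.2592  69.0892  83.4371]
(np.float64(0.5061566871731735), np.float64(0.17365464209777276), np.float64(-0.0026040187065913822))
```

View pics/side1.png

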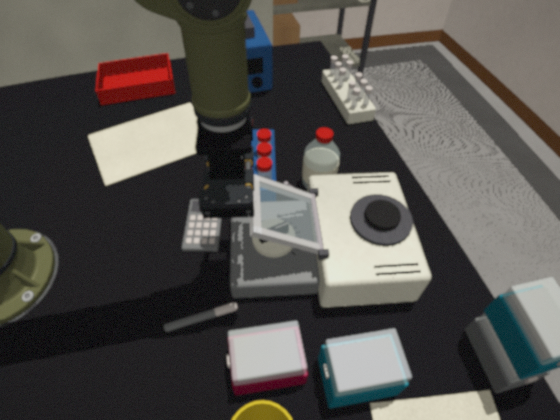

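Emit:
{"fn": "drive_tool", "kwargs": {
  "offset": [
    [-0.0137, -0.0085, 0.0005],
    [-0.0274, -0.0189, 0.0005],
    [-0.04, -0.0306, 0.0005],
    [-0.0513, -0.0435, 0.0005],
    [-0.0613, -0.0575, 0.0005],
    [-0.0699, -0.0724, 0.0005],
    [-0.0769, -0.0881, 0.0005],
    [-0.0823, -0.1044, 0.0005],
    [-0.0861, -0.1212, 0.0005],
    [-0.0882, -0.1383, 0.0005]
  ],
  "angular": [
    [0, 0, 0],
    [0, 0, 0],
    [0, 0, 0],
    [0, 0, 0],
    [0, 0, 0],
    [0, 0, 0],
    [0, 0, 0],
    [0, 0, 0],
    [0, 0, 0],
    [0, 0, 0]
  ]
}}

```text
time_s: 6.68
tool_pos: [0.6227, -0.0972, 0.2625]
tool_rot: [-44.7, 89.9, 33.3]
force: [-0.3, 3.7, -2.3]
grip_width: 0.0139
```

```bash
python3 - <<'E'
from h import *
o=show(); print(th(o))
a,r,y=th(o)
for t in (1.6,1.7,1.8,1.85,1.88): 
    P=H-.172*np.cos(t)*mx+[0,0,.172*np.sin(t)]-.0026*my-[0,0,.011]; print(t,*cmd(o,P,Rtool([0,0,-1],my)))
E
```

```text
6.675 [ 0.6227 -0.0972  0.2625] [-44.7155  89.9465  33.2549] F [-0.2787  3.7209 -2.3146] w 0.013925300588535522 q [-21.3081  16.862   34.9095  84.6543  -9.702   81.4712  91.8456]
(np.float64(1.4994280049348112), np.float64(0.17392736255625707), np.float64(-0.0008833593589885479))
1.6 [ 0.0016 -0.0174 -0.0018] [0.003  0.0007 0.0007]
1.7 [ 0.0029 -0.0345 -0.0018] [0.003  0.0007 0.0007]
1.8 [ 0.006  -0.0515 -0.0019] [0.003  0.0007 0.0007]
1.85 [ 0.0082 -0.0598 -0.0019] [0.003  0.0007 0.0007]
1.88 [ 0.0097 -0.0647 -0.0019] [0.003  0.0007 0.0007]
```

Emit:
{"fn": "drive_tool", "kwargs": {
  "offset": [
    [0.0, -0.0174, 0.0],
    [0.0012, -0.0345, 0.0],
    [0.004, -0.0515, 0.0],
    [0.0063, -0.06, 0.0],
    [0.008, -0.0647, 0.0],
    [0.008, -0.0647, 0.0],
    [0.008, -0.0647, 0.0]
  ],
  "angular": [
    [0, 0, 0],
    [0, 0, 0],
    [0, 0, 0],
    [0, 0, 0],
    [0, 0, 0],
    [0, 0, 0],
    [0, 0, 0]
  ]
}}

```text
time_s: 7.55
tool_pos: [0.6847, -0.1099, 0.2551]
tool_rot: [55.4, 89.8, 133.4]
force: [-4.3, 4.5, -2.4]
grip_width: 0.0135
```

```bash
python3 - <<'E'
from h import *
o=show(); print(th(o))
E
```

```text
7.55 [ 0.6847 -0.1099  0.2551] [ 55.3729  89.8422 133.3816] F [-4.3139  4.5411 -2.3682] w 0.013507941338797833 q [-16.8558  25.7718  34.406   74.9306 -14.3941  83.6909  94.4665]
(np.float64(1.8684016188229073), np.float64(0.17372481979676485), np.float64(-0.0001360838316943943))
```

Emit:
{"fn": "drive_tool", "kwargs": {
  "offset": [
    [0, 0, 0],
    [0, 0, 0],
    [0, 0, 0],
    [0, 0, 0],
    [-0.02, 0, 0],
    [-0.05, 0, 0],
    [-0.07, 0.02, 0],
    [-0.07, 0.06, 0],
    [-0.07, 0.1, 0],
    [-0.07, 0.14, 0]
  ],
  "angular": [
    [0, 0, 0],
    [0, 0, 0],
    [0, 0, 0],
    [0, 0, 0],
    [0, 0, 0],
    [0, 0, 0],
    [0, 0, 0],
    [0, 0, 0],
    [0, 0, 0],
    [0, 0, 0]
  ],
  "fingers": -1
}}

```text
time_s: 8.8
tool_pos: [0.5471, -0.0812, 0.3271]
tool_rot: [6.7, 89.9, 84.7]
force: [-1.0, 0.4, 0.1]
grip_width: 0.0866
```

```bash
python3 - <<'E'
from h import *
from cell import vision
o=show()
ims=[]
for n in ["side","scene"]:
    c=vision.read_camera(n); cv2.imwrite(f"pics/{n}2.png",c["pixels"][:,:,::-1]); np.savez(n+"2.npz",**c)
c=wrist('w3'); print(proj(c,[H-.08*mx-[0,0,.015],H-.172*np.cos(1.9)*mx+[0,0,.1628]]))
E
```

```text
8.8 [ 0.5471 -0.0812  0.3271] [ 6.7355 89.8874 84.7082] F [-0.9735  0.411   0.1464] w 0.08661557674866041 q [-26.7179   4.7703  35.0356  89.2718  -2.8533  86.829   86.3554]
[[282.1263 182.4635]
 [282.4246 386.7911]]
```

View pics/side2.png

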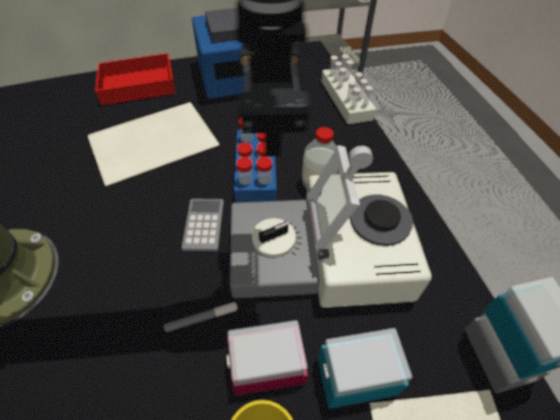

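View pics/w3.png

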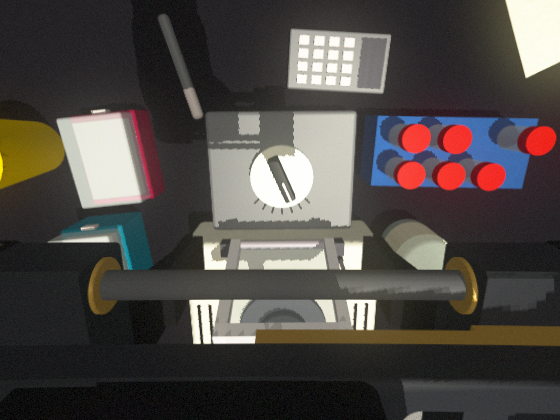

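View pics/scene2.png

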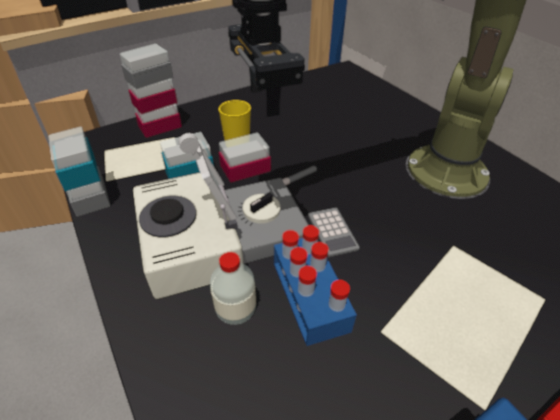

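```bash
python3 - <<'E'
from h import *
c=cam('w3.npz'); g=c["pixels"][140:216,240:325].max(2)
m=(g<75).astype(np.uint8)
im=np.zeros_like(m); cv2.circle(im,(41,37),30,1,-1); m&=im
n,l,st,ce=cv2.connectedComponentsWithStats(m); print(st,ce)
k=1+np.argmax(st[1:,4]); 
rr=cv2.minAreaRect(np.argwhere(l==k)[:,::-1].astype(np.float32)); print(rr)
b=cv2.boxPoints(rr)+[240,140]; print(b)
W=[onz(ray(c,p),.085) for p in b]; W=np.array(W); print(W, W.mean(0),(W.mean(0)-H)@mx,(W.mean(0)-H)@my)
for i in range(4):
    v=W[(i+1)%4]-W[i]; print(np.linalg.norm(v),np.degrees(np.arctan2(v@my,v@mx)))
cv2.imwrite("pics/w3z.png",cv2.resize(c["pixels"][140:216,240:325,::-1],None,fx=7,fy=7,interpolation=cv2.INTER_CUBIC))
# dial disc white, z=.059
d=(c["pixels"][140:216,240:325].min(2)>215).astype(np.uint8)
E
```

```text
[[   0    0   85   76 6460]] [[42.  37.5]]Traceback (most recent call last):
  File "<stdin>", line 6, in <module>
    return _wrapfunc(a, 'argmax', axis=axis, out=out, **kwds)
    return bound(*args, **kwds)
ValueError: attempt to get argmax of an empty sequence
```

```bash
python3 - <<'E'
from h import *
c=cam('w3.npz'); g=c["pixels"][140:216,240:325].max(2)
print(g[34:44,30:55])
cv2.imwrite("pics/w3z.png",cv2.resize(c["pixels"][140:216,240:325,::-1],None,fx=7,fy=7,interpolation=cv2.INTER_CUBIC))
E
```

```text
[[254 254 239  95 102 108 109 111 116 119 119 124 128 116  89 107 247 254
  254 254 254 254 254 254 254]
 [254 254 254 105  98 106 111 111 114 119 118 124 125 128  99  90 169 254
  254 254 254 254 254 254 254]
 [254 254 254 152  94 107 106 112 111 117 116 123 126 129 114  87 123 250
  254 254 254 254 254 254 254]
 [254 254 254 181 119  99 105 106 112 116 115 121 124 125 126  96  89 204
  254 254 254 254 254 254 254]
 [254 254 254 244 231  99 106 109 111 114 117 122 121 124 127 108  90 136
  253 254 254 254 254 254 254]
 [254 254 254 254 254 109 104 107 111 111 116 122 120 125 129 125  97  90
  232 254 254 254 254 254 254]
 [254 254 254 254 254 203  98 106 108 113 114 117 121 123 127 130 109  92
  147 254 254 254 254 254 254]
 [254 254 254 254 254 251 107 107 108 110 111 117 120 120 125 128 121  93
   89 240 254 254 254 254 254]
 [254 254 254 254 254 254 127  96 110 109 111 106 135 179 123 125 129 103
   90 150 254 254 254 254 254]
 [254 254 254 254 254 254 214 126 102 106 112 107 230 249 156 126 130 123
   96  86 246 254 254 254 254]]
```

View pics/w3z.png

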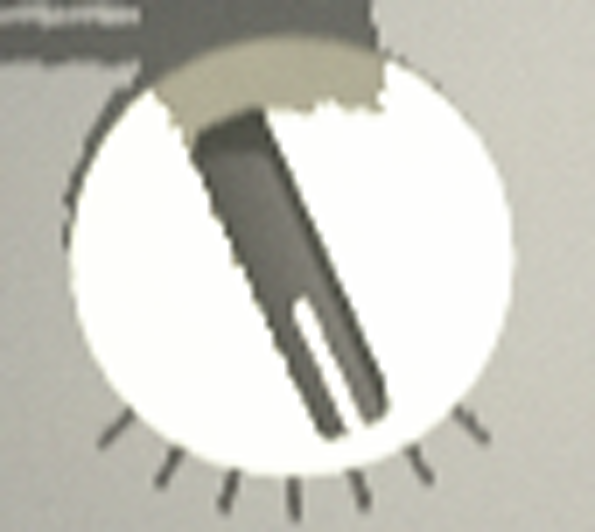

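```bash
python3 - <<'E'
from h import *
c=cam('w3.npz'); P=lambda x,y:ray(c,(239.6+x/7,139.6+y/7))
C=onz(P(293,255),.059); print(C,(C-H)@mx,(C-H)@my)
for a,b in [((200,160),(322,435)),((265,130),(385,410))]:
    a=onz(P(*a),.085);b=onz(P(*b),.085);v=b-a;print(np.degrees(np.arctan2(v@my,v@mx)),np.linalg.norm(v),((a+b)/2-H)@mx,((a+b)/2-H)@my)
E
```

```text
[ 0.5536 -0.0822  0.059 ] -0.08310602880857647 -0.0008009272122908064
23.449487670329255 0.05502827754002179 -0.080008918205422 -0.00641192858321381
23.189385426031276 0.05554370039876637 -0.08506274704897233 0.005073596165496991
```

```bash
python3 - <<'E'
from h import *
s=cam('scene2.npz');d=cam('side2.npz')
print(tri(ray(s,(229.5,258)),ray(d,(325,133))))
C=np.array([.5545,-.082,0])
def dirm(a): a=np.radians(a+YAW); return np.array([np.cos(a),np.sin(a),0])
for ang in (23.3,0,-37.2,-41):
    b=dirm(ang); j=dirm(ang+90); P=C-.012*b
    print(ang,P,[np.round(P+sx*.0375*b+sy*.095*j,3)[:2] for sx in(-1,1) for sy in (-1,1)])
b=dirm(23.3)
P=C-.012*b
show((P+[0,0,.16],Rtool([0,0,-1],dirm(113.3))),(P+[0,0,.071],Rtool([0,0,-1],dirm(113.3))))
E
```

```text
(array([0.7088, 0.083 , 0.1492]), [np.float64(0.0020679563347788775), np.float64(0.002067956334778804)])
23.3 [ 0.5427 -0.0843  0.    ] [array([ 0.524, -0.185]), array([0.488, 0.002]), array([ 0.598, -0.17 ]), array([0.561, 0.016])]
0 [ 0.5428 -0.0795  0.    ] [array([ 0.486, -0.164]), array([0.526, 0.021]), array([ 0.559, -0.18 ]), array([0.599, 0.005])]
-37.2 [ 0.5467 -0.0729  0.    ] [array([ 0.45 , -0.106]), array([0.594, 0.017]), array([ 0.499, -0.163]), array([ 0.643, -0.04 ])]
-41 [ 0.5473 -0.0724  0.    ] [array([ 0.449, -0.099]), array([0.601, 0.015]), array([ 0.494, -0.159]), array([ 0.646, -0.046])]
8.95 [ 0.5474 -0.081   0.3276] [-9.1063 89.7548 68.9236] F [-0.4611  0.2567  0.1142] w 0.08670907841484049 q [-26.6744   4.7452  35.0389  89.2312  -2.9659  86.8305  86.4634]
cmd [ 0.1676  0.004  -0.0049] [-0.4026  0.004   0.0015]
cmd [ 0.2566  0.004  -0.0053] [-0.4026  0.004   0.0015]
```

Emit:
{"fn": "drive_tool", "kwargs": {
  "offset": [
    [0.03, 0.001, -0.001],
    [0.06, 0.002, -0.002],
    [0.1, 0.003, -0.003],
    [0.14, 0.004, -0.005],
    [0.168, 0.004, -0.005],
    [0.168, 0.004, -0.005],
    [0.168, 0.004, -0.005]
  ],
  "angular": [
    [-0.1, 0, 0],
    [-0.2, 0.004, 0],
    [-0.3, 0.004, 0.001],
    [-0.4, 0.004, 0.001],
    [-0.4, 0.004, 0.001],
    [-0.402, 0.004, 0.001],
    [-0.402, 0.004, 0.001]
  ]
}}

```text
time_s: 9.82
tool_pos: [0.5443, -0.0849, 0.1611]
tool_rot: [-114.6, 89.8, -13.6]
force: [0.7, -0.1, 0.1]
grip_width: 0.087
```

```bash
python3 - <<'E'
from h import *
def dirm(a): a=np.radians(a+YAW); return np.array([np.cos(a),np.sin(a),0])
C=np.array([.5545,-.082,0]); P=C-.012*dirm(23.3)
show((P+[0,0,.071],Rtool([0,0,-1],dirm(113.3))))
c=wrist('w4'); print(proj(c,[C+[0,0,.085],C+.03*dirm(23.3)+[0,0,.085],C-.03*dirm(23.3)+[0,0,.085]]))
E
```

```text
9.825 [ 0.5443 -0.0849  0.1611] [-114.6356   89.8378  -13.598 ] F [ 0.7081 -0.1216  0.138 ] w 0.08695753724470283 q [-24.2613   9.5578  33.5981 103.8407  -5.6686  68.1106 112.1107]
cmd [0.0901 0.0016 0.001 ] [-0.0011 -0.0012  0.0026]
[[283.0007 227.6718]
 [283.0284 263.6036]
 [282.9715 189.2657]]
```

View pics/w4.png

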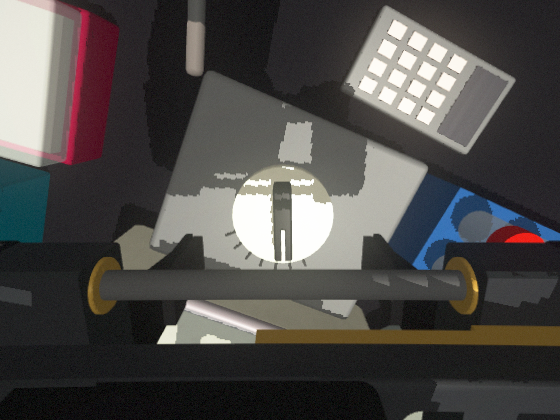

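Emit:
{"fn": "drive_tool", "kwargs": {
  "offset": [
    [0.03, 0.001, 0.001],
    [0.06, 0.0016, 0.001],
    [0.08, 0.0016, 0.001],
    [0.09, 0.0016, 0.001],
    [0.09, 0.0016, 0.001],
    [0.09, 0.0016, 0.001]
  ],
  "angular": [
    [0, 0, 0.002],
    [0, 0, 0.002],
    [0, 0, 0.002],
    [0, 0, 0.002],
    [0, 0, 0.002],
    [0, 0, 0.002]
  ]
}}

```text
time_s: 10.62
tool_pos: [0.544, -0.0843, 0.0727]
tool_rot: [-112.6, 89.8, -11.5]
force: [0.6, -0.2, 0.1]
grip_width: 0.0866
```

Emit:
{"fn": "drive_tool", "kwargs": {
  "offset": [
    [0, 0, 0],
    [0, 0, 0],
    [0, 0, 0],
    [0, 0, 0],
    [0, 0, 0],
    [0, 0, 0],
    [0, 0, 0],
    [0, 0, 0]
  ],
  "angular": [
    [0, 0, 0],
    [0, 0, 0],
    [0, 0, 0],
    [0, 0, 0],
    [0, 0, 0],
    [0, 0, 0],
    [0, 0, 0],
    [0, 0, 0]
  ],
  "fingers": 1,
  "squeeze": 25
}}

```text
time_s: 11.62
tool_pos: [0.5439, -0.0846, 0.0727]
tool_rot: [-121.2, 89.8, -20.2]
force: [-1.2, -5.9, 1.8]
grip_width: 0.0148
```

```bash
python3 - <<'E'
from h import *
def dirm(a): a=np.radians(a+YAW); return np.array([np.cos(a),np.sin(a),0])
C=np.array([.5545,-.082,0])
T=[(C-.012*dirm(a)+[0,0,.0715],Rtool([0,0,-1],dirm(a+90))) for a in (23.3,15,7,-1,-9,-17,-25,-33,-37.2,-41)]
show(*T)
E
```

```text
11.625 [ 0.5439 -0.0846  0.0727] [-121.2117   89.7832  -20.1574] F [-1.2389 -5.8593  1.8016] w 0.014751652506703848 q [-22.7136  15.3887  32.7076 108.9094  -9.6634  58.2041 115.2005]
cmd [0.0012 0.0011 0.0005] [-0.0008 -0.002   0.0032]
cmd [0.0011 0.001  0.0022] [ 0.1441 -0.0017  0.0034]
cmd [0.0011 0.0006 0.0038] [ 0.2837 -0.0015  0.0035]
cmd [0.0011 0.     0.0054] [ 0.4233 -0.0012  0.0036]
cmd [ 0.0011 -0.0007  0.0069] [ 0.5629 -0.001   0.0037]
cmd [ 0.0011 -0.0017  0.0082] [ 0.7026 -0.0007  0.0038]
cmd [ 0.0011 -0.0029  0.0094] [ 0.8422 -0.0005  0.0039]
cmd [ 0.0011 -0.0042  0.0105] [ 0.9818 -0.0002  0.0039]
cmd [ 0.0012 -0.005   0.0109] [ 1.0551 -0.0001  0.004 ]
cmd [ 0.0012 -0.0057  0.0113] [1.1214 0.0001 0.004 ]
```

Emit:
{"fn": "drive_tool", "kwargs": {
  "offset": [
    [0, 0, 0.001],
    [0, 0, 0.0018],
    [0, -0.0005, 0.0034],
    [0, -0.001, 0.005],
    [0, -0.0018, 0.0065],
    [0, -0.0028, 0.0078],
    [0, -0.004, 0.009],
    [0, -0.005, 0.01],
    [0, -0.006, 0.0105],
    [0, -0.006, 0.0105]
  ],
  "angular": [
    [0.07, 0, 0],
    [0.14, 0, 0],
    [0.28, 0, 0],
    [0.42, 0, 0],
    [0.56, 0, 0],
    [0.7, 0, 0],
    [0.84, 0, 0],
    [0.98, 0, 0],
    [1.05, 0, 0],
    [1.05, 0, 0]
  ]
}}

```text
time_s: 12.88
tool_pos: [0.5473, -0.0754, 0.0727]
tool_rot: [-97.8, 89.7, -56.9]
force: [-0.9, -5.4, 1.1]
grip_width: 0.0139
```

```bash
python3 - <<'E'
from h import *
from cell import vision
o=show(); print(o["wrist_torque"])
z=Rt(o["tool_rot"]).as_matrix()[:,2]; print("bar ang rel mx",np.degrees(np.arctan2(z@my,z@mx))-90)
E
```

```text
12.875 [ 0.5473 -0.0754  0.0727] [-97.8125  89.6951 -56.9142] F [-0.9357 -5.4023  1.0919] w 0.013931410520917821 q [-31.5506  17.2126  42.0229 108.8477 -13.1444  58.6628  56.9522]
[-1.1743  0.2731  0.1847]
bar ang rel mx -36.90181628440074
```

Emit:
{"fn": "drive_tool", "kwargs": {
  "offset": [
    [0, -0.0003, 0.0002],
    [0, -0.0005, 0.0005],
    [0, -0.0007, 0.0007],
    [0, -0.0007, 0.0007]
  ],
  "angular": [
    [0.04, 0, 0],
    [0.07, 0, 0],
    [0.1, 0, 0],
    [0.1, 0, 0]
  ]
}}

```text
time_s: 13.38
tool_pos: [0.5478, -0.0758, 0.0727]
tool_rot: [-106.0, 89.7, -70.8]
force: [-4.4, -4.8, 4.5]
grip_width: 0.0148
```

```bash
python3 - <<'E'
from h import *
o=show(); print(o["wrist_torque"])
z=Rt(o["tool_rot"]).as_matrix()[:,2]; print("bar ang rel mx",np.degrees(np.arctan2(z@my,z@mx))-90)
E
```

```text
13.375 [ 0.5478 -0.0758  0.0727] [-105.9962   89.7107  -70.8345] F [-4.4289 -4.7685  4.54  ] w 0.014817044785893279 q [-32.2952  17.5469  43.0066 108.75   -13.6087  58.8168  51.63  ]
[-0.7654  0.9292  0.6416]
bar ang rel mx -42.63851853708831
```

Emit:
{"fn": "drive_tool", "kwargs": {
  "offset": [
    [0, 0, 0],
    [0, 0, 0],
    [0, 0, 0],
    [0, 0, 0],
    [-0.02, 0, 0],
    [-0.06, 0, 0],
    [-0.11, 0, 0],
    [-0.16, 0, 0],
    [-0.21, 0, 0],
    [-0.24, 0, 0]
  ],
  "angular": [
    [0, 0, 0],
    [0, 0, 0],
    [0, 0, 0],
    [0, 0, 0],
    [0, 0, 0],
    [0, 0, 0],
    [0, 0, 0],
    [0, 0, 0],
    [0, 0, 0],
    [0, 0, 0]
  ],
  "fingers": -1
}}

```text
time_s: 14.62
tool_pos: [0.548, -0.0754, 0.3171]
tool_rot: [-64.8, 89.6, -29.6]
force: [0.2, -0.1, -0.5]
grip_width: 0.0868
```

```bash
python3 - <<'E'
from h import *
from cell import vision
Pt=H-.172*np.cos(1.89)*mx+[0,0,.172*np.sin(1.89)]
o=show((Pt-.1*mx+[0,0,.07],Rtool([0,0,-1],my)))
for n in ["side","scene"]:
    c=vision.read_camera(n); cv2.imwrite(f"pics/{n}3.png",c["pixels"][:,:,::-1]); np.savez(n+"3.npz",**c)
    print(n,proj(c,[Pt]))
wrist('w5')
E
```

```text
14.625 [ 0.548  -0.0754  0.3171] [-64.7587  89.5543 -29.6488] F [ 0.1868 -0.0655 -0.5189] w 0.08682580203146156 q [-37.5448   4.8725  45.815   90.9097  -3.34    85.2827  43.5268]
cmd [-0.0159 -0.0356  0.0264] [-0.7451  0.0005  0.0079]
side [[360.5338 156.393 ]]
scene [[187.4144 143.308 ]]
```

View pics/w5.png

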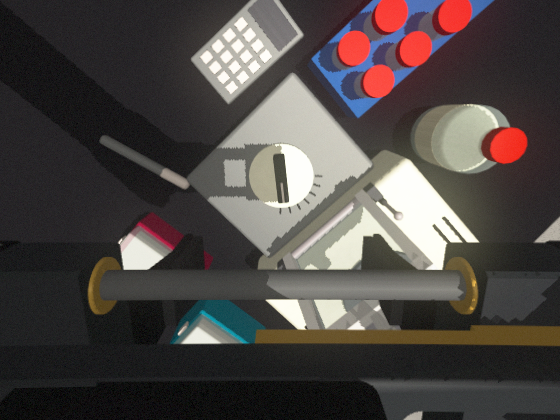

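View pics/side3.png

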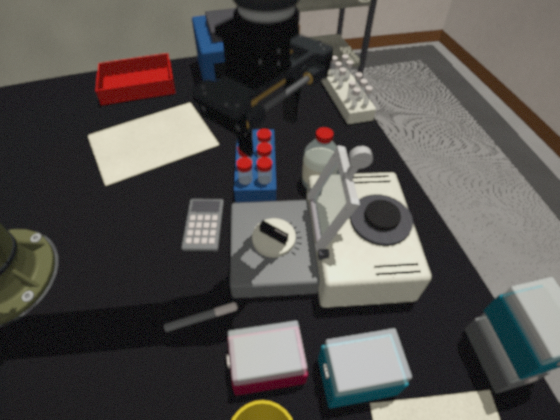

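```bash
python3 - <<'E'
from h import *
c=cam('w5.npz')
cr=c["pixels"][135:220,240:325]
cv2.imwrite("pics/w5z.png",cv2.resize(cr[:,:,::-1],None,fx=7,fy=7,interpolation=cv2.INTER_CUBIC))
E
```

```text
(no output)
```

View pics/w5z.png

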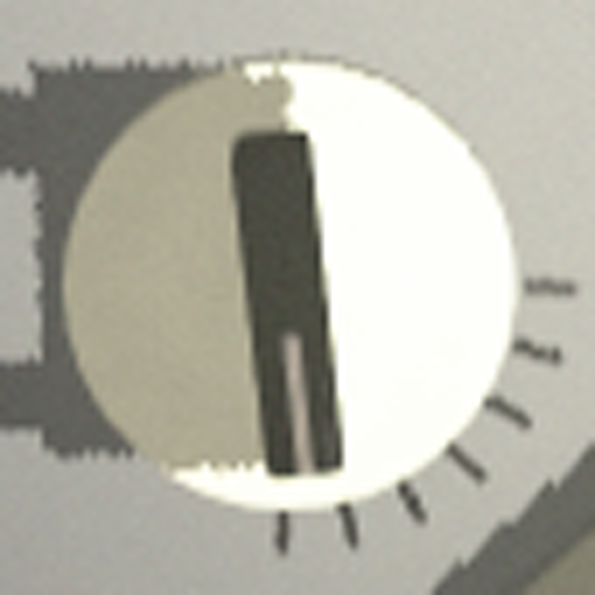

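```bash
python3 - <<'E'
from h import *
c=cam('w5.npz'); P=lambda x,y:onz(ray(c,(239.6+x/7,134.6+y/7)),.085)
for a,b in [((235,160),(268,470)),((310,140),(342,468)),((290,335),(305,470))]:
    v=P(*b)-P(*a); an=np.arctan2(v@my,v@mx); print(np.degrees(an),.65-an)
E
```

```text
-37.085933687592735 1.2972716490247755
-37.03456318254598 1.2963750645732972
-36.56592614149259 1.2881958052101117
```

```bash
python3 - <<'E'
from h import *
G=np.array([.6885,-.1107,0])
show((G+[0,0,.335],Rtool([0,0,-1],my)))
E
```

```text
14.775 [ 0.5482 -0.0753  0.3155] [-67.0179  89.5648 -31.8964] F [ 0.6454  0.6148 -0.0621] w 0.08725145110993643 q [-37.5204   4.9432  45.7994  91.0386  -3.3787  85.1201  43.5575]
cmd [-0.0185 -0.1098  0.0944] [-0.7449  0.0002  0.0078]
```

Emit:
{"fn": "drive_tool", "kwargs": {
  "offset": [
    [-0.01, 0, 0],
    [-0.0185, -0.02, 0.017],
    [-0.0185, -0.045, 0.038],
    [-0.0185, -0.07, 0.06],
    [-0.0185, -0.09, 0.077],
    [-0.0185, -0.11, 0.0945],
    [-0.0185, -0.11, 0.0945],
    [-0.0185, -0.11, 0.0945]
  ],
  "angular": [
    [-0.1, 0, 0.001],
    [-0.25, 0, 0.002],
    [-0.4, 0, 0.004],
    [-0.55, 0, 0.006],
    [-0.7, 0, 0.007],
    [-0.745, 0, 0.008],
    [-0.745, 0, 0.008],
    [-0.745, 0, 0.008]
  ]
}}

```text
time_s: 15.78
tool_pos: [0.6878, -0.111, 0.3343]
tool_rot: [93.0, 89.9, 170.7]
force: [0.6, -0.3, 0.3]
grip_width: 0.0871
```

```bash
python3 - <<'E'
from h import *
from cell import vision
G=np.array([.6885,-.1107,0])
o=show((G+[0,0,.2535],Rtool([0,0,-1],my)))
s=vision.read_camera("scene");d=vision.read_camera("side")
for n,c in(("scene4",s),("side4",d)): cv2.imwrite(f"pics/{n}.png",cv2.resize(c["pixels"][80:260,100:440,::-1],None,fx=2.3,fy=2.3))
E
```

```text
15.775 [ 0.6878 -0.111   0.3343] [ 93.0174  89.8878 170.7497] F [ 0.5891 -0.2948  0.294 ] w 0.08712274721899274 q [-19.9333  26.9638  42.1536  66.3697 -17.7214  92.9366  95.795 ]
cmd [ 0.0808 -0.0007  0.0005] [-0.0012 -0.0001 -0.002 ]
```

View pics/scene4.png

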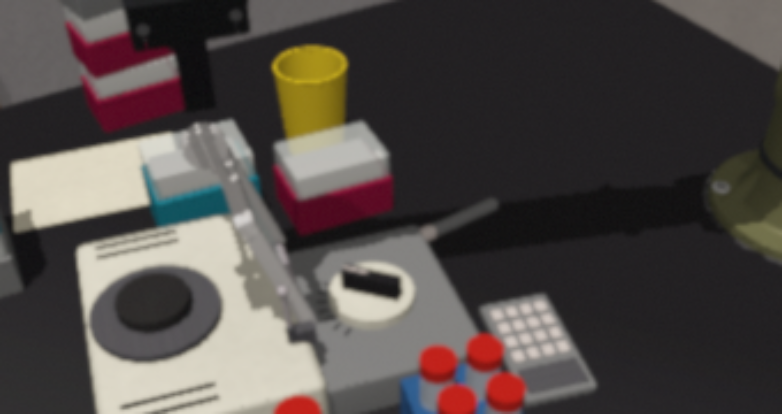

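View pics/side4.png

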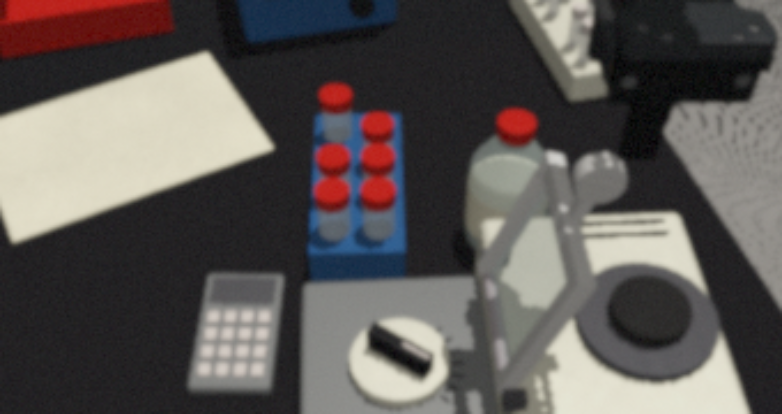

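Emit:
{"fn": "drive_tool", "kwargs": {
  "offset": [
    [0.03, 0, 0],
    [0.055, 0, 0],
    [0.07, 0, 0],
    [0.081, 0, 0],
    [0.081, 0, 0],
    [0.081, 0, 0]
  ],
  "angular": [
    [0, 0, 0],
    [0, 0, -0.002],
    [0, 0, -0.002],
    [0, 0, -0.002],
    [0, 0, -0.002],
    [0, 0, -0.002]
  ]
}}

```text
time_s: 16.62
tool_pos: [0.6883, -0.1108, 0.2552]
tool_rot: [-75.4, 89.8, 2.4]
force: [-0.1, -0.3, -0.3]
grip_width: 0.0871
```

Emit:
{"fn": "drive_tool", "kwargs": {
  "offset": [
    [0, 0, 0],
    [0, 0, 0],
    [0, 0, 0],
    [0, 0, 0],
    [0, 0, 0],
    [0, 0, 0],
    [0, 0, 0],
    [0, 0, 0]
  ],
  "angular": [
    [0, 0, 0],
    [0, 0, 0],
    [0, 0, 0],
    [0, 0, 0],
    [0, 0, 0],
    [0, 0, 0],
    [0, 0, 0],
    [0, 0, 0]
  ],
  "fingers": 1,
  "squeeze": 25
}}

```text
time_s: 17.62
tool_pos: [0.6883, -0.1108, 0.2552]
tool_rot: [-75.0, 89.8, 2.8]
force: [-0.5, -0.5, 0.0]
grip_width: 0.0152
```

```bash
cat >> h.py <<'E'
def arc(o,ts,r=.1735,y=-.0005):
    for t in ts:
        P=H-r*np.cos(t)*mx+[0,0,r*np.sin(t)]+y*my-[0,0,.011]; print(t,np.round(cmd(o,P,Rtool([0,0,-1],my))[0],4))
E
python3 - <<'E'
from h import *
o=show(); print(th(o)); arc(o,(1.89,1.85,1.8,1.7,1.6,1.5,1.4,1.3,1.2,1.1),y=th(o)[2])
E
```

```text
17.625 [ 0.6883 -0.1108  0.2552] [-75.0155  89.8271   2.761 ] F [-0.4741 -0.4844  0.014 ] w 0.015168579072446587 q [-21.1975  27.4908  41.4828  74.7982 -17.9629  84.0365  96.5647]
(np.float64(1.8878882210185757), np.float64(0.17487743447298737), np.float64(-0.0002411548264436101))
1.89 [ 0.0014  0.0001 -0.    ]
1.85 [-0.0006  0.0067 -0.    ]
1.8 [-0.0028  0.0151 -0.    ]
1.7 [-0.006   0.0322 -0.    ]
1.6 [-0.0074  0.0495 -0.    ]
1.5 [-0.0071  0.0668 -0.    ]
1.4 [-0.0051  0.084  -0.    ]
1.3 [-0.0013  0.101  -0.    ]
1.2 [ 0.0041  0.1174 -0.0001]
1.1 [ 0.0111  0.1333 -0.0001]
```

Emit:
{"fn": "drive_tool", "kwargs": {
  "offset": [
    [-0.002, 0.0067, 0],
    [-0.0042, 0.0151, 0],
    [-0.006, 0.0236, 0],
    [-0.0074, 0.0322, 0],
    [-0.0083, 0.0408, 0],
    [-0.0088, 0.0495, 0],
    [-0.0088, 0.0581, 0],
    [-0.0085, 0.0668, 0],
    [-0.0078, 0.0754, 0],
    [-0.0065, 0.084, 0]
  ],
  "angular": [
    [0, 0, 0],
    [0, 0, 0],
    [0, 0, 0],
    [0, 0, 0],
    [0, 0, 0],
    [0, 0, 0],
    [0, 0, 0],
    [0, 0, 0],
    [0, 0, 0],
    [0, 0, 0]
  ]
}}

```text
time_s: 18.88
tool_pos: [0.6054, -0.0937, 0.2621]
tool_rot: [-86.4, 89.8, -8.6]
force: [1.1, -2.4, 5.2]
grip_width: 0.0136
```

```bash
python3 - <<'E'
from h import *
from cell import vision
o=show(); t=th(o);print(t); arc(o,t[0]-.055*np.arange(1,11),r=t[1],y=t[2])
c=vision.read_camera("side");cv2.imwrite(f"pics/side5.png",c["pixels"][:,:,::-1])
E
```

```text
18.875 [ 0.6054 -0.0937  0.2621] [-86.3733  89.8199  -8.6276] F [ 1.0832 -2.4384  5.1849] w 0.013566960347656337 q [-28.9142  15.4552  43.1161  87.6573 -10.6437  80.9061  92.5644]
(np.float64(1.3984701154787758), np.float64(0.1757170018128213), np.float64(-0.0010490910193282623))
1.3434701154787758 [ 0.0019  0.0095 -0.    ]
1.2884701154787757 [ 0.0043  0.0189 -0.    ]
1.2334701154787757 [ 0.0072  0.0281 -0.    ]
1.1784701154787758 [ 0.0106  0.0371 -0.    ]
1.1234701154787756 [ 0.0145  0.046  -0.    ]
1.0684701154787757 [ 0.0189  0.0546 -0.0001]
1.0134701154787757 [ 0.0238  0.0629 -0.0001]
0.9584701154787758 [ 0.0291  0.071  -0.0001]
0.9034701154787758 [ 0.0348  0.0788 -0.0001]
0.8484701154787757 [ 0.041   0.0862 -0.0001]
```

View pics/side5.png

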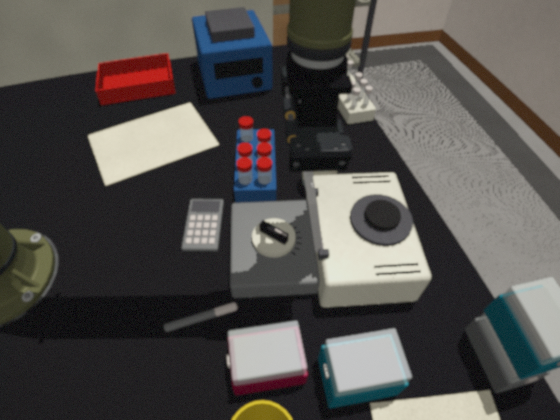

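Emit:
{"fn": "drive_tool", "kwargs": {
  "offset": [
    [0.001, 0.0095, 0],
    [0.0035, 0.0189, 0],
    [0.0064, 0.0281, 0],
    [0.0098, 0.0371, 0],
    [0.0137, 0.046, 0],
    [0.0181, 0.0546, 0],
    [0.023, 0.0629, 0],
    [0.0283, 0.071, 0],
    [0.034, 0.0788, 0],
    [0.04, 0.0862, 0]
  ],
  "angular": [
    [0, 0, 0],
    [0, 0, 0],
    [0, 0, 0],
    [0, 0, 0],
    [0, 0, 0],
    [0, 0, 0],
    [0, 0, 0],
    [0, 0, 0],
    [0, 0, 0],
    [0, 0, 0]
  ]
}}

```text
time_s: 20.18
tool_pos: [0.5197, -0.0762, 0.2216]
tool_rot: [-102.9, 89.9, -25.2]
force: [3.6, -5.3, -4.6]
grip_width: 0.0138
```

```bash
python3 - <<'E'
from h import *
o=show(); t=th(o);print(t); arc(o,t[0]-.055*np.arange(1,11),r=.1745,y=t[2])
E
```

```text
20.175 [ 0.5197 -0.0762  0.2216] [-102.8731   89.8555  -25.1826] F [ 3.6251 -5.3125 -4.6176] w 0.01378253768715512 q [-34.9498   3.1002  42.1633 102.937   -2.1112  74.6365  85.417 ]
(np.float64(0.8453932408432266), np.float64(0.1771653743442716), np.float64(-0.0020747627968516306))
0.7903932408432266 [0.0085 0.0053 0.    ]
0.7353932408432267 [ 0.0155  0.0119 -0.    ]
0.6803932408432266 [ 0.0227  0.0182 -0.    ]
0.6253932408432267 [ 0.0303  0.024  -0.    ]
0.5703932408432266 [ 0.0383  0.0295 -0.    ]
0.5153932408432267 [ 0.0465  0.0344 -0.    ]
0.46039324084322664 [ 0.0549  0.039  -0.    ]
0.40539324084322664 [ 0.0636  0.043  -0.    ]
0.35039324084322665 [ 0.0725  0.0466 -0.    ]
0.2953932408432266 [ 0.0816  0.0496 -0.    ]
```

Emit:
{"fn": "drive_tool", "kwargs": {
  "offset": [
    [0.008, 0.0055, -0.0005],
    [0.0155, 0.0118, -0.0005],
    [0.0227, 0.018, -0.0005],
    [0.0303, 0.0238, -0.0005],
    [0.0383, 0.0292, -0.0005],
    [0.0465, 0.034, -0.0005],
    [0.0549, 0.0386, -0.0005],
    [0.0636, 0.0426, -0.0005],
    [0.0725, 0.046, -0.0005],
    [0.0816, 0.049, -0.0005]
  ],
  "angular": [
    [0, 0, 0],
    [0, 0, 0],
    [0, 0, 0],
    [0, 0, 0],
    [0, 0, 0],
    [0, 0, 0],
    [0, 0, 0],
    [0, 0, 0],
    [0, 0, 0],
    [0, 0, 0]
  ]
}}

```text
time_s: 21.42
tool_pos: [0.4722, -0.0665, 0.1393]
tool_rot: [-102.8, 89.8, -25.1]
force: [-1.8, -2.8, -0.5]
grip_width: 0.0143
```

```bash
python3 - <<'E'
from h import *
o=show(); t=th(o);print(t); arc(o,[.25,.2,.15,.1,.05,0,-.02],r=.1740,y=t[2])
E
```

```text
21.425 [ 0.4722 -0.0665  0.1393] [-102.7697   89.79    -25.0777] F [-1.7659 -2.802  -0.509 ] w 0.014293273102851023 q [-35.8588  -0.005   41.0903 115.0659   0.0825  64.7403  82.8883]
(np.float64(0.2938946760054218), np.float64(0.17351196441823152), np.float64(-0.0026361318176834903))
0.25 [0.0072 0.0026 0.    ]
0.2 [0.0157 0.0046 0.    ]
0.15 [0.0242 0.0061 0.    ]
0.1 [0.0329 0.0072 0.    ]
0.05 [0.0415 0.0079 0.    ]
0 [0.0502 0.0081 0.    ]
-0.02 [0.0537 0.0081 0.    ]
```

Emit:
{"fn": "drive_tool", "kwargs": {
  "offset": [
    [0.0072, 0.002, 0],
    [0.0157, 0.004, 0],
    [0.0242, 0.0055, 0],
    [0.0285, 0.006, 0],
    [0.0329, 0.0065, 0],
    [0.037, 0.007, 0],
    [0.0415, 0.007, 0],
    [0.046, 0.0075, 0],
    [0.049, 0.0075, 0],
    [0.051, 0.0075, 0]
  ],
  "angular": [
    [0, 0, 0],
    [0, 0, 0],
    [0, 0, 0],
    [0, 0, 0],
    [0, 0, 0],
    [0, 0, 0],
    [0, 0, 0],
    [0, 0, 0],
    [0, 0, 0],
    [0, 0, 0]
  ]
}}

```text
time_s: 22.68
tool_pos: [0.4673, -0.0655, 0.0925]
tool_rot: [-78.4, 89.6, -0.7]
force: [-7.3, -4.0, 33.7]
grip_width: 0.0136
```

```bash
python3 - <<'E'
from h import *
from cell import vision
o=show(); t=th(o);print(t)
for n in ("side","scene"):
    c=vision.read_camera(n);p=c["pixels"][:,:,::-1]; np.savez(n+"6.npz",**c)
    cv2.imwrite(f"pics/{n}6.png",cv2.resize(p[160:310,170:440] if n=="side" else p[150:300,120:320],None,fx=2.9,fy=2.9,interpolation=cv2.INTER_CUBIC))
E
```

```text
22.675 [ 0.4673 -0.0655  0.0925] [-78.3931  89.6483  -0.7199] F [-7.2874 -3.9614 33.69  ] w 0.01362593086940653 q [-35.2889   3.1132  41.4739 118.623   -2.451   58.7163  85.0768]
(np.float64(0.020721213796280717), np.float64(0.17114588897337285), np.float64(-0.002708553727896683))
```

View pics/side6.png

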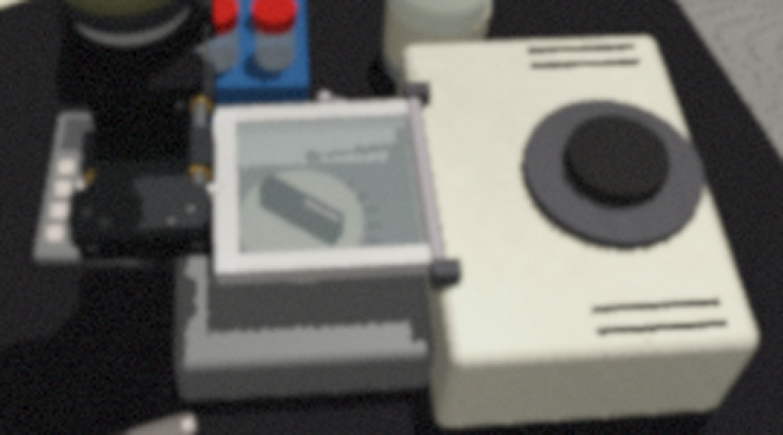

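View pics/scene6.png

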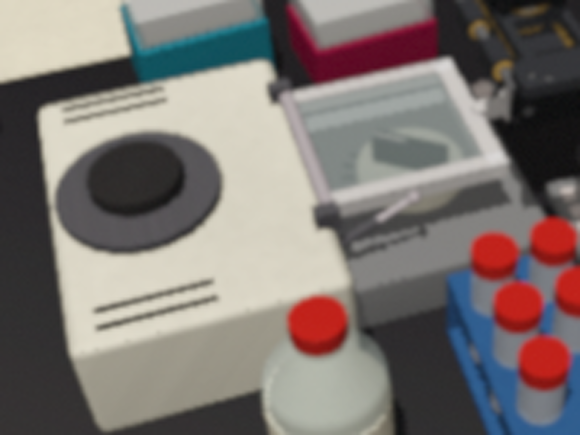

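Emit:
{"fn": "drive_tool", "kwargs": {
  "offset": [
    [0, 0, 0],
    [0, 0, 0],
    [0, 0, 0]
  ],
  "angular": [
    [0, 0, 0],
    [0, 0, 0],
    [0, 0, 0]
  ]
}}

```text
time_s: 23.15
tool_pos: [0.4673, -0.0655, 0.0927]
tool_rot: [-78.5, 89.7, -0.9]
force: [-0.7, -3.3, 7.3]
grip_width: 0.0138
```

```bash
python3 - <<'E'
from h import *
o=show(); t=th(o);print(t)
a=cam("side0.npz")["pixels"][190:262,245:330].astype(int);b=cam("side6.npz")["pixels"][190:262,245:330].astype(int)
for dy in range(-3,4): print(dy,[round(np.abs(a[5:25,5:80]-np.roll(np.roll(b,dy,0),dx,1)[5:25,5:80]).mean(),1) for dx in range(-2,3)])
E
```

```text
23.15 [ 0.4673 -0.0655  0.0927] [-78.5346  89.6583  -0.8598] F [-0.6854 -3.2594  7.3374] w 0.013777758228235352 q [-35.2816   3.1121  41.4692 118.6051  -2.4471  58.7447  85.0784]
(np.float64(0.021558062421938886), np.float64(0.1711276443765515), np.float64(-0.002738550407929863))
-3 [np.float64(15.8), np.float64(14.4), np.float64(13.7), np.float64(14.5), np.float64(15.4)]
-2 [np.float64(13.3), np.float64(11.9), np.float64(10.8), np.float64(11.7), np.float64(12.7)]
-1 [np.float64(9.5), np.float64(7.8), np.float64(6.4), np.float64(7.3), np.float64(8.7)]
0 [np.float64(4.7), np.float64(2.8), np.float64(1.1), np.float64(3.1), np.float64(5.2)]
1 [np.float64(10.1), np.float64(9.0), np.float64(8.3), np.float64(9.9), np.float64(12.0)]
2 [np.float64(18.1), np.float64(17.4), np.float64(17.0), np.float64(18.2), np.float64(20.1)]
3 [np.float64(26.1), np.float64(25.8), np.float64(25.5), np.float64(26.6), np.float64(28.3)]
```

Emit:
{"fn": "drive_tool", "kwargs": {
  "offset": [
    [0, 0, 0],
    [0, 0, 0],
    [0, 0, 0],
    [0, 0, 0],
    [0, 0, 0],
    [-0.02, 0, 0],
    [-0.06, 0, 0],
    [-0.11, 0, 0],
    [-0.15, 0, 0],
    [-0.15, 0, 0]
  ],
  "angular": [
    [0, 0, 0],
    [0, 0, 0],
    [0, 0, 0],
    [0, 0, 0],
    [0, 0, 0],
    [0, 0, 0],
    [0, 0, 0],
    [0, 0, 0],
    [0, 0, 0],
    [0, 0, 0]
  ],
  "fingers": -1
}}

```text
time_s: 24.4
tool_pos: [0.4684, -0.0656, 0.2459]
tool_rot: [-71.1, 89.3, 6.6]
force: [-0.3, -0.7, -1.0]
grip_width: 0.0868
```

```bash
python3 - <<'E'
from h import *
from cell import vision
o=show()
for n in ("side","scene"):
    c=vision.read_camera(n);p=c["pixels"]
    cv2.imwrite(f"pics/{n}7.png",p[:,:,::-1])
    if n=="side":
        a=cam("side0.npz")["pixels"][195:215,250:325].astype(int)
        print([round(np.abs(a-p[195+d:215+d,250:325].astype(int)).mean(),1) for d in range(-2,3)])
E
```

```text
24.4 [ 0.4684 -0.0656  0.2459] [-71.0849  89.2895   6.5875] F [-0.343  -0.6954 -1.0036] w 0.08677345946702379 q [-37.2015  -7.2669  39.1963 107.6253   4.5932  77.3528  78.489 ]
[np.float64(16.8), np.float64(8.1), np.float64(1.0), np.float64(6.5), np.float64(10.9)]
```

View pics/side7.png

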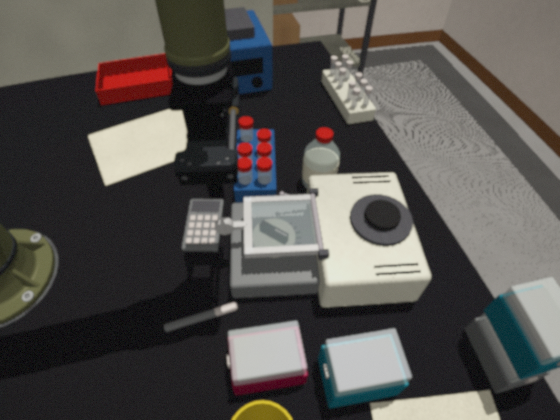

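View pics/scene7.png

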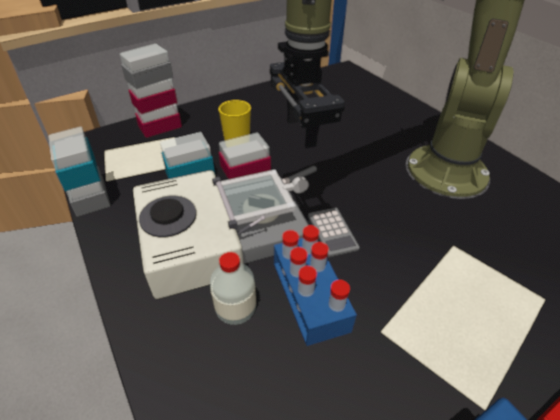

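The cover is shut, with its frame at side-view pixels (245–325, 195–255), the same as at the start. The dial is turned, the gripper is clear and nothing else has moved.

```bash
python3 -c "
from cell import sign_off; print(sign_off())"
```

```text
the job is handed in; nothing more can be done
None
```

The job is done and handed in at about 24.5 s of the 67 s allowed. I swung the cover open by its handle until it held itself. I then turned the dial clockwise to its stop and brought the cover down in the grip over about 5 s. I let go only once it was pressed shut.

**Dial:** it read about 1.29–1.30 rad in the wrist picture, against the 1.3 stop. Turning about 6° further raised the wrist torque while the bar twisted in the jaws, so it was on the stop. After closing I only saw through the window that it was still turned; I did not measure it again.

**Cover:** before release I pressed it down against its stop, with the force peaking at about 34 N and relaxing to 7 N. The side picture after release matched the starting one with no shift.

**Other things on the bench:** the final side and scene pictures show nothing moved. I judged this by eye, not by measuring.

**Disagreement:** the swing radius of my grip came out at 171–177 mm, not the stated 172 mm. I put this down to my hinge position being about 2 mm off and to the grip sitting off-centre on the disc. Side forces during the swing stayed under about 8 N.

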